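# Stand the blue vase up in its rack

## Robot

A 7-joint arm with a two-finger parallel gripper is mounted at the origin on the work surface. World frame = base frame: x ahead of the robot, y to its left, z up, the work surface at z = 0. Lengths are in m, angles in rad, forces in N, time in s.
With the tool pointing down it reaches from about 0.425 to 0.95 m from the base axis. Payload 16.7 kg.
Tool frame: the origin (TCP) lies between the finger pads; the fingertips stand 25 mm ahead of it and the grasp point (between the pads) lies 6 mm ahead of it; z points along the fingers, y is the line along which they close (so a half turn about z gives the same grasp; the last joint's range is limited). The gripper opens to 94 mm and grips with 3 to 60 N. Pads are 16 mm wide; open, the fingers measure 119 mm over their backs; the gripper's body (75 mm by 177 mm) begins 78 mm behind the grasp point.
Start: joints at [1.01, 0.426, 0.074, 1.606, -0.034, 1.111, -0.067], TCP at [0.27, -0.619, 0.23] pointing down, gripper open.
Joint ranges: [-2.85, 2.85], [-0.5, 2.14], [-1.23, 1.37], [0.21, 2.46], [-1.02, 4.16], [0.16, 2.05], [-2.73, 2.73]. Speed limits (rad/s): [1.89, 1.89, 2.39, 2.39, 3.01, 3.01, 3.01].

## Interface

Orientations are given as [roll, pitch, yaw] about the fixed x, y, z axes, in that order (R = Rz(yaw) Ry(pitch) Rx(roll)).
In Python, from cell import manip gives the robot as it stands.
- The arm moves only by the shell command python3 -m jog 'ROWS' [FORCE]. ROWS is a JSON object of lists of equal length, an entry for each row: "xyz": the shift along the tool's x, y, z in m, a list of three; "turn": the turn about the tool's z in rad; "fingers": the opening, from 0 (shut) to 1 (fully open). A call has 1 to 12 rows; each row is the pose to reach, as a shift and turn from the pose commanded when the call began, along the tool's axes at that moment; what a row does not reach only later rows make up. A row lasts 1/10 s, in which the tool goes at most 50 mm and 8.59 degrees, less where a joint would pass 70% of its speed; a pose out of reach is approached as far as the arm can. A call with a gripper value outside its range is refused whole. The fingers move at their own pace and stop on an object; FORCE is the grip in N (left out, the last holds). Time passes only in rows, so rows that repeat a pose let the fingers close. It gives the time, the measured TCP pose, the force, the opening and the grip force at its end, in the units of the state.
- manip.observe(): the state, without advancing time (a new reading comes with each control period).
- manip.capture(name): name is "side" or "top"; returns the picture (384x512x3 uint8, red, green, blue); there is no depth.
- manip.get_calibration(name): a dict with "intrinsics" (3x3 intrinsics, pixels), "view" (4x4, takes a point from world to camera coordinates). Camera axes: x right, y down, z forward; pixel columns grow to the right and rows downward; lengths in m; the calibration is good to about 2 mm. A picture is of the moment at which its call begins. get_calibration takes no time and is no camera call.
- manip.finish_job(): hands the job in; it is judged then, once.
Trained networks look in the newest picture that a camera, given by its name, has taken for a name from the list of things; names that differ only in an ending like _2 or _b are one class to them, and where a whole thing is asked for, a point or a joint stands for the part that bears it (a point fixed in the world has none). Each returns a list of dicts, best first, with "conf" (0 to 1); they miss things now and then, are a little off and sometimes report something else, mostly with a low value. They report only what shows in the picture. A call takes as long as a camera call. They do not tell look-alikes from the thing itself.
- manip.spot_in(thing, camera): "extent" ([left, top, right, bottom] in pixels, round what is visible of it).
- manip.pinpoint(thing, camera): "point" ([column, row] in pixels: a listed point, or the origin of a listed thing).
The state is a dict: "time": time; "joints": joint angles; "qvel": joint speeds; "effort": joint torques, N m; "position": TCP position; "eef_rot": TCP orientation; "wrist_force": force on the tool from outside, world axes, zero at the start; "torque": the same for the moment, N m; "grip_width": opening from 0.0 (shut) to 1.0 (fully open); "finger_force": force on a finger pad.
Only numpy, scipy, OpenCV 4.12 (cv2) and the standard library are available. Lean on these libraries where they do the work, as an engineer would, in place of code of your own. Each camera call takes 0.05 s, during which the arm holds its last target. There are 200 camera calls.

## Task

The tall blue vase is lying in the wooden rack. Slide it along, still lying, until its foot is up against the padded heel board; then, keeping the foot there, lift its mouth to tip it up until it stands upright at the heel board, and only then swing the yellow keeper arm fully closed in front of it. Leave the other pieces on the bench where they stand.

Things in the scene. Friction and masses are not known exactly. Their poses are not given: they have to be found in the camera images.
- vase: The tall cobalt-blue cylindrical vase, lying on its side in the rack: a plain straight tube closed at the foot and open at the mouth, outer diameter 76 mm, length 200 mm, wall 5 mm (mouth 66 mm wide inside), about 0.55 kg; too wide to grasp comfortably across. Origin on its axis, half-way along. Its x axis runs along the vase from foot to mouth.
- vase_mouth (a point): Centre of the vase's open mouth, in the plane of the rim; axes as the vase's.
- vase_foot (a point): Centre of the vase's flat closed foot face; axes as the vase's.
- rack_stand (a point): Centre of the standing place on the fixed wooden rack, on the upper face of its base board (12 mm above the table). Rack axes: x along the rack from heel board to open end, z up. Two side battens along x, inner faces at y = +-43 mm, 18 mm above the board, from x = -40 to 230 mm, keep the vase from rolling away. The lying vase has its foot towards the heel board and 30 to 80 mm short of it.
- rack_heel (a point): Bottom middle of the grey padded face of the upright heel board, at board level; axes as the rack's. It lies at x = -40 mm from the standing place's centre (a vase standing there is 2 mm clear of the pad). The pad is 84 mm wide and reaches 100 mm above the board, the wood behind it 110 mm.
- keeper (a joint): Yellow keeper arm of the rack, on an upright post: 0 = closed, lying straight across in front of the standing vase (pointing along the rack's -y at x = 55 mm); it opens up to 3.0 rad turning anticlockwise seen from above (pointing along the rack's +x at 1.57, +y at 3.14). Stiff hinge (about 0.03 N m), stays where it is left; a stop at 0.
- keeper_hinge (a point): The keeper's hinge, on its upright axis at half the arm's height (147 mm above the rack board, 159 mm above the table), at rack x = 55 mm, y = 78 mm. The arm is 12 mm thick, 16 mm high and 123 mm long from here; the post below is 18 mm across. The point turns with the keeper: the arm points along its own -y.
- keeper_knob (a point): Middle of the red upright knob on the keeper arm, 115 mm from the hinge axis, 18 mm across, standing 28 mm above the arm's top; this point is 180 mm above the table.
- scent_mid (a point): Bystander: green glass scent bottle with white cap, 52 mm across, 110 mm tall; point half-way up on its axis.
- goblet_mid (a point): Bystander: amber goblet, 66 mm across, 115 mm tall; point half-way up on its axis.
- tumbler_mid (a point): Bystander: clear glass tumbler, 68 mm across, 90 mm tall; point half-way up on its axis.
- mug_mid (a point): Bystander: white mug, 80 mm across, 90 mm tall; point half-way up on its axis.
- bowl_mid (a point): Bystander: white bowl, 120 mm across, 50 mm tall; point half-way up on its axis.
- candlestick_mid (a point): Bystander: brass candlestick, 76 mm across the foot, 110 mm tall; point half-way up on its axis.
Not all that is in view belongs to the job. There is more than one size of the vase; the one meant has the size given above.

How it is judged:
On the way, in this order (a step that is already met when the one before it is completed fails the run):
1. the vase, still lying, has its foot against the heel board (within 6 mm) (x of vase_foot in the frame of rack_stand below -0.034 m and angle between vase's own x axis and vertical above 1.3 rad), for 0.2 s.
2. the vase is half raised (30 to 60 degrees from upright) with its foot still at the heel board (angle between vase's own x axis and vertical between 0.52 and 1.05 rad and x of vase_foot in the frame of rack_stand below 0.015 m and z of vase_foot in the frame of rack_stand below 0.05 m), for 0.1 s.
3. the vase stands upright at the heel board with the keeper still open (angle between vase's own x axis and vertical below 0.06 rad and horizontal distance between vase_foot and rack_stand below 0.012 m and z of vase_foot in the frame of rack_stand below 0.005 m and value of joint keeper above 1 rad), for 0.3 s.
At the end, for the whole second after the job is handed in: The vase stands still and upright (within 0.06 rad) on the rack board, its foot centre within 12 mm of the standing place's centre, and the keeper is closed to within 0.12 rad (angle between vase's own x axis and vertical below 0.06 rad and horizontal distance between vase_foot and rack_stand below 0.012 m and z of vase_foot in the frame of rack_stand below 0.005 m and value of joint keeper below 0.12 rad and linear speed of vase below 0.02 m/s and angular speed of vase below 0.1 rad/s); the robot touches nothing.
It fails at once if another piece of glassware or crockery on the bench is moved by more than 25 mm (distance of any of scent_mid, goblet_mid, tumbler_mid, mug_mid, bowl_mid, candlestick_mid from where it was at the start of the episode above 0.025 m).
It also fails if it takes over 69 s, if anything falls off the work surface, if the arm or the gripper's body presses on something with over 40 N, if the wrist force passes 120 N, or if a joint passes its speed limit or range.

## Working session

There is one attempt and no reset: what is moved stays moved. The work goes in short steps, Python scripts to look and compute and a shell command to move; the robot and the scene stay as the last step left them, time stands still between calls to the robot, and variables do not carry over. Pictures are saved under pics/ and viewed, at most 12 in all, crops included, and the job is handed in when it is done.

```bash
mkdir -p pics; ls
cat > h.py <<'E'
import numpy as np, cv2
from cell import manip
def cal(n):
    c=manip.get_calibration(n); return np.array(c["intrinsics"]),np.array(c["view"])
def proj(n,p):
    K,V=cal(n); q=K@(V[:3,:3]@np.array(p,float)+V[:3,3]); return q[:2]/q[2]
def ray(n,px):
    K,V=cal(n); R=V[:3,:3]; o=-R.T@V[:3,3]; d=R.T@np.linalg.inv(K)@np.array([px[0],px[1],1.]); return o,d
def onz(n,px,z):
    o,d=ray(n,px); return o+d*(z-o[2])/d[2]
def tri(pts):
    A=[];b=[]
    for n,px in pts.items():
        o,d=ray(n,px); d=d/np.linalg.norm(d); P=np.eye(3)-np.outer(d,d); A.append(P); b.append(P@o)
    return np.linalg.solve(sum(A),sum(b))
def save(n,f):
    im=manip.capture(n); cv2.imwrite(f,im[:,:,::-1]); return im
E
python3 - <<'E'
from h import *
np.set_printoptions(precision=3,suppress=True)
a=save("side","pics/side0.png"); b=save("top","pics/top0.png")
cv2.imwrite("pics/both0.png",cv2.resize(np.vstack([a,b])[:,:,::-1],(800,1200))[:, :]) 
s=manip.observe(); print(s["time"],s["position"],s["eef_rot"],s["wrist_force"],s["grip_width"])
for n in("side","top"):
    print(n,ray(n,(256,192)))
    for t in ["vase","vase_mouth","vase_foot","rack_stand","rack_heel","keeper_hinge","keeper_knob","scent_mid","goblet_mid","tumbler_mid","mug_mid","bowl_mid","candlestick_mid"]:
        print(t,[(round(r["conf"],2),np.round(r["point"],1)) for r in manip.pinpoint(t,n)[:3]])
E
```

```text
pics
0.1 [ 0.27  -0.618  0.23 ] [-3.14   0.     0.412] [ 0.257 -0.058 -0.174] 1.0015776853338638
side (array([0.435, 0.901, 1.083]), array([ 0.051, -0.698, -0.714]))
vase [(0.84, array([329.1, 169.5])), (0.6, array([344. , 291.7])), (0.58, array([258.7, 216.8]))]
vase_mouth [(0.97, array([375. , 269.7])), (0.96, array([311.3, 147.8])), (0.72, array([259.9, 191.7]))]
vase_foot [(0.97, array([306.4, 312.7])), (0.59, array([353.5, 193.5])), (0.57, array([253.5, 236.5]))]
rack_stand [(0.66, array([251.8, 247.7])), (0.39, array([193.6, 160.3]))]
rack_heel [(0.59, array([251.6, 258.4])), (0.51, array([283.3, 135.7]))]
keeper_hinge []
keeper_knob [(0.85, array([197.2, 185.2]))]
scent_mid [(0.71, array([193.3, 162.3]))]
goblet_mid [(0.9, array([234.8, 127.8]))]
tumbler_mid [(0.93, array([286.2, 136.2]))]
mug_mid [(0.9, array([188.1, 323.2]))]
bowl_mid [(0.82, array([255.7, 349.2]))]
candlestick_mid [(0.55, array([182.2, 203.1]))]
top (array([0.384, 0.006, 1.058]), array([ 0.117, -0.005, -0.993]))
vase [(0.77, array([256.2, 194.2])), (0.75, array([352.1, 285.8])), (0.66, array([158.1, 291.6]))]
vase_mouth [(0.94, array([189., 335.])), (0.93, array([296.1, 195.5])), (0.58, array([390.7, 261.5]))]
vase_foot [(0.86, array([130.6, 254.5])), (0.85, array([310.6, 313.9])), (0.84, array([222.8, 192.5]))]
rack_stand [(0.81, array([218.2, 197. ]))]
rack_heel [(0.92, array([206.2, 195.6])), (0.67, array([260.4, 197.2]))]
keeper_hinge [(0.61, array([239. , 156.8]))]
keeper_knob [(0.77, array([261.1, 115.5]))]
scent_mid [(0.76, array([347.1, 108. ]))]
goblet_mid [(0.81, array([420.5, 153.2]))]
tumbler_mid [(0.78, array([418.3, 223.4]))]
mug_mid [(0.96, array([118.3, 140.6])), (0.58, array([417., 155.]))]
bowl_mid [(0.89, array([102.6, 206. ])), (0.59, array([118.5, 141.6]))]
candlestick_mid [(0.59, array([218.5, 193.7])), (0.57, array([267.8, 104.8])), (0.24, array([205.6, 195.6]))]
```

View pics/side0.png

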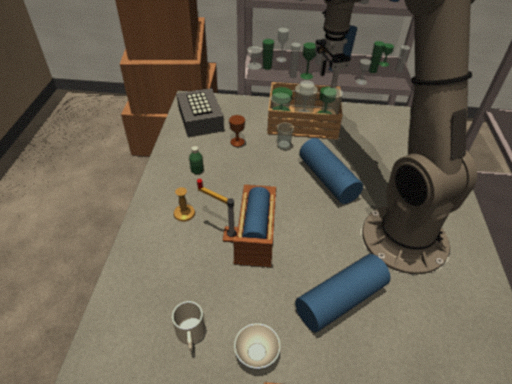

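View pics/top0.png

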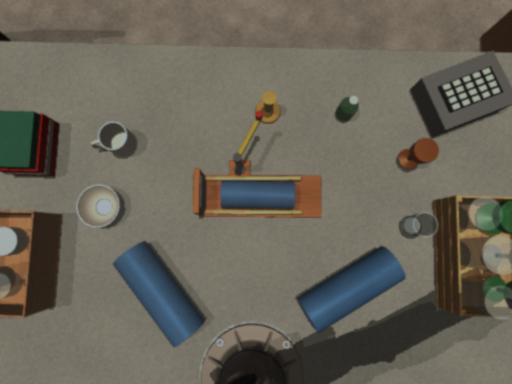

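The pictures show three blue cylinders. One lies in the rack (side 258,213; top 257,194), and two larger ones lie on the table (side 329,170 / top 352,286, and side 344,292 / top 158,292). The description points to the one in the rack, so I'll measure all three and check with a crop.

Run:
```python
from h import *
np.set_printoptions(precision=4,suppress=True)
P=lambda n,a,b:print(n,tri({"side":a,"top":b}))
P("mouth rack",(259.9,191.7),(296.1,195.5)); P("foot rack",(253.5,236.5),(222.8,192.5))
for a,b in(((390.7,261.5),(310.6,313.9)),((189,335),(130.6,254.5)),((296.1,195.5),(222.8,192.5))):
    p,q=onz("top",a,.05),onz("top",b,.05); print(p,q,np.linalg.norm(p-q))
P("stand",(251.8,247.7),(218.2,197)); P("heel",(251.6,258.4),(206.2,195.6))
print(onz("top",(218.2,197),.012),onz("top",(206.2,195.6),.012),onz("side",(251.8,247.7),.012))
P("knob",(197.2,185.2),(261.1,115.5)); print(onz("top",(261.1,115.5),.18),onz("side",(197.2,185.2),.18),onz("top",(239,156.8),.159))
for t,a,b in(("scent",(193.3,162.3),(347,108)),("goblet",(234.8,127.8),(420.5,153.2)),("tumbler",(286,136),(418.3,223.4)),("mug",(188,323),(118,140.6)),("bowl",(255.7,349),(102.6,206)),("candle",(182.2,203.1),(267.8,104.8))):P(t,a,b)
a=cv2.imread("pics/side0.png")[160:280,170:300]; b=cv2.imread("pics/top0.png")[85:235,180:335]
a=cv2.resize(a,(520,480),interpolation=3)[:, :];a=cv2.resize(a,(390,360)); b=cv2.resize(b,(400,360),interpolation=3)
cv2.imwrite("pics/crop0.png",np.hstack([a,b]))
```

```text
mouth rack [ 0.4957 -0.1103  0.0514]
foot rack [0.4981 0.0919 0.0536]
[ 0.3234 -0.3689  0.05  ] [ 0.1792 -0.154   0.05  ] 0.2587205876836254
[0.1152 0.1678 0.05  ] [0.3216 0.3365 0.05  ] 0.26665361030830864
[ 0.4957 -0.1104  0.05  ] [0.4983 0.0922 0.05  ] 0.2026443804966208
stand [0.4953 0.1077 0.0145]
heel [0.4956 0.1433 0.007 ]
[0.4892 0.1082 0.012 ] [0.4923 0.1427 0.012 ] [0.5017 0.105  0.012 ]
knob [ 0.6863 -0.0066  0.1617]
[ 0.677  -0.0062  0.18  ] [0.6843 0.0104 0.18  ] [0.5766 0.0458 0.159 ]
scent [ 0.7601 -0.2559  0.0309]
goblet [ 0.6255 -0.4507  0.0617]
tumbler [ 0.4238 -0.4476  0.0439]
mug [0.642  0.3959 0.0409]
bowl [0.4555 0.4362 0.0162]
candle [ 0.753  -0.0262  0.0502]
```

View pics/crop0.png

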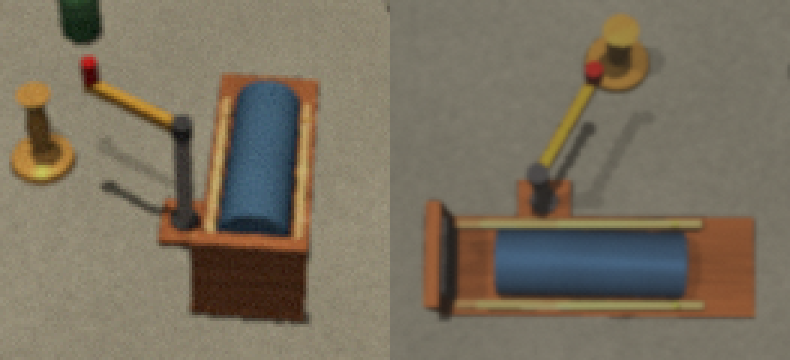

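The crop confirms the rack vase: 202 mm long with its foot at the heel-board end, against about 260 mm for the other two. The keeper is open at about 2.6 rad, its knob near the candlestick. I'll refine the vase's lateral position and heading from its outline while raising the tool clear of the crate.

```bash
python3 - <<'E'
from h import *
np.set_printoptions(precision=4,suppress=True)
im=cv2.imread("pics/top0.png"); hsv=cv2.cvtColor(im,cv2.COLOR_BGR2HSV)
m=cv2.inRange(hsv,(95,90,40),(125,255,255)); m[:170]=0;m[225:]=0;m[:,:205]=0;m[:,310:]=0
ys,xs=np.nonzero(m); print(xs.min(),xs.max(),ys.min(),ys.max())
K,V=cal("top"); o=-V[:3,:3].T@V[:3,3]
for c in(230,245,260,275,288):
    r=ys[xs==c]; 
    # tangent rays: angles in x-z plane -> axis at z=.05 on bisector
    a=[np.arctan2(*(lambda d:(d[0],-d[2]))(ray("top",(c,v))[1])) for v in(r.min()-.5,r.max()+.5)]
    h=o[2]-.05; print(c,r.min(),r.max(),"x",o[0]+h*np.tan(np.mean(a)),"rad",h/np.cos(np.mean(a))*np.sin(abs(a[0]-a[1])/2))
print("foot y",onz("top",(xs.min()-.5,194),.055),"mouth y",onz("top",(xs.max()+.5,194),.085),onz("top",(xs.max()+.5,194),.055))
print("proj rack corners heel", [proj("top",p) for p in((.497,.147,.112),(.497,.147,.012),(.497,-.123,.03))])
for p in((.27,-.618,.205),(.27,-.618,0.)):print(proj("top",p),proj("side",p))
E
python3 -m jog '{"xyz":[[0,0,-0.04],[0,0,-0.08],[0,0,-0.08]],"turn":[0,0,0],"fingers":[1,1,1]}'
```

```text
221 293 182 206
230 182 205 x 0.4960631851273513 rad 0.03313851053008975
245 182 205 x 0.49723557951737285 rad 0.033132244637456704
260 183 205 x 0.49701973210024675 rad 0.03174260443789217
275 183 205 x 0.49819144679196903 rad 0.031736570989475105
288 183 205 x 0.4992065830832995 rad 0.03173131010790473
foot y [0.4934 0.0979 0.055 ] mouth y [ 0.4956 -0.0994  0.085 ] [ 0.4991 -0.1027  0.055 ]
proj rack corners heel [array([199.7669, 189.6543]), array([204.7774, 193.9303]), array([299.7428, 195.9188])]
[526.8471 293.5668] [327.5116  81.1863]
[472.8929 282.0251] [320.7269 122.6185]
time: 1.7
position: [0.2709, -0.6204, 0.3163]
eef_rot: [3.134, -0.001, 0.411]
wrist_force: [-0.9, 0.3, -0.3]
grip_width: 1.001
finger_force: 0.0
```

```bash
python3 -m jog '{"xyz":[[0.035,-0.033,0],[0.07,-0.066,0],[0.105,-0.099,0],[0.14,-0.132,0],[0.175,-0.165,0],[0.21,-0.198,0],[0.245,-0.231,0],[0.28,-0.264,0],[0.315,-0.297,0],[0.35,-0.33,0],[0.385,-0.363,0],[0.42,-0.396,0]],"turn":[-0.097,-0.193,-0.29,-0.386,-0.483,-0.58,-0.676,-0.773,-0.869,-0.966,-1.062,-1.159],"fingers":[1,1,1,1,1,1,1,1,1,1,1,1]}'
python3 -m jog '{"xyz":[[0,0,0],[0,0,0],[0,0,0]],"turn":[0,0,0],"fingers":[1,1,1]}'
```

```text
time: 2.9
position: [0.4969, -0.0857, 0.3106]
eef_rot: [3.141, 0.0, 1.574]
wrist_force: [1.1, -0.3, 0.4]
grip_width: 0.998
finger_force: 0.0
time: 3.2
position: [0.4962, -0.0886, 0.3103]
eef_rot: [-3.141, 0.0, 1.569]
wrist_force: [1.3, 0.4, 0.5]
grip_width: 0.997
finger_force: 0.0
```

```bash
python3 -m jog '{"xyz":[[0,0,0.045],[0,0,0.09],[0,0,0.135],[0,0,0.18],[0,0,0.18],[0,0,0.18]],"turn":[0,0,0,0,0,0],"fingers":[1,1,1,1,1,1]}'
python3 - <<'E'
from h import *
a=save("side","pics/s1.png")[120:280,180:340]; b=save("top","pics/t1.png")[110:270,180:340]
cv2.imwrite("pics/c1.png",cv2.resize(np.hstack([a,b])[:,:,::-1],(800,400),interpolation=3))
E
```

```text
time: 3.8
position: [0.4965, -0.0883, 0.1312]
eef_rot: [-3.141, -0.0, 1.569]
wrist_force: [-0.0, 0.0, 1.5]
grip_width: 0.997
finger_force: 0.0
```

View pics/c1.png

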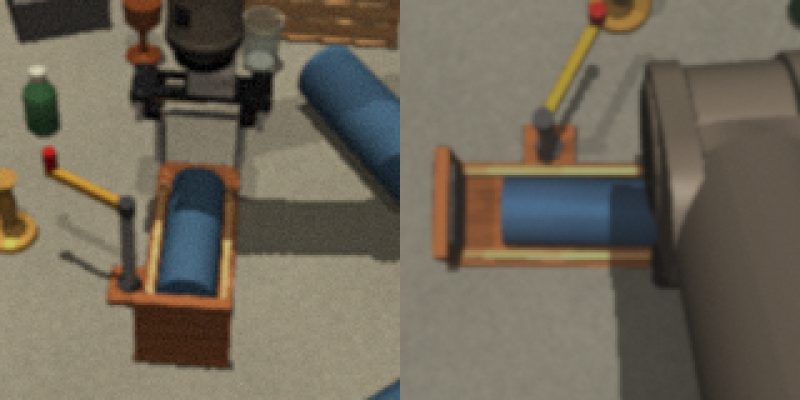

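The fingers (crop 162 and 243) straddle the vase's mouth end (172–224), with the tool about 2 mm toward the robot. I'll correct that and descend.

```bash
python3 -m jog '{"xyz":[[0,0.002,0],[0,0.002,0.025],[0,0.002,0.05],[0,0.002,0.07],[0,0.002,0.07]],"turn":[0,0,0,0,0],"fingers":[1,1,1,1,1]}'
```

```text
time: 4.4
position: [0.4982, -0.0876, 0.0599]
eef_rot: [-3.14, -0.0, 1.571]
wrist_force: [-0.4, 0.4, 0.2]
grip_width: 0.997
finger_force: 0.0
```

No contact on the way down. Closing gently.

```bash
python3 -m jog '{"xyz":[[0,0,0],[0,0,0],[0,0,0],[0,0,0],[0,0,0],[0,0,0]],"turn":[0,0,0,0,0,0],"fingers":[0.7,0.7,0.7,0.7,0.7,0.7]}' 12; python3 -m jog '{"xyz":[[0,0,0],[0,0,0],[0,0,0],[0,0,0]],"turn":[0,0,0,0],"fingers":[0.7,0.7,0.7,0.7]}' 12
```

```text
time: 5.0
position: [0.4992, -0.0878, 0.0617]
eef_rot: [3.14, 0.001, 1.571]
wrist_force: [-2.9, 1.0, 11.5]
grip_width: 0.794
finger_force: 12.0
time: 5.4
position: [0.4992, -0.0878, 0.0617]
eef_rot: [3.14, 0.001, 1.571]
wrist_force: [-3.5, -0.2, 10.6]
grip_width: 0.79
finger_force: 12.0
```

```bash
python3 -m jog '{"xyz":[[0.005,0,0],[0.01,0,0],[0.015,0,0],[0.02,0,0],[0.025,0,0],[0.03,0,0],[0.035,0,0],[0.04,0,0],[0.04,0,0]],"turn":[0,0,0,0,0,0,0,0,0],"fingers":[0.7,0.7,0.7,0.7,0.7,0.7,0.7,0.7,0.7]}'
python3 -m jog '{"xyz":[[0.003,0,0],[0.006,0,0],[0.006,0,0]],"turn":[0,0,0],"fingers":[0.7,0.7,0.7]}'
python3 - <<'E'
from h import *
a=save("side","pics/s2.png")[120:280,180:340]; b=save("top","pics/t2.png")[110:270,180:340]
cv2.imwrite("pics/c2.png",cv2.resize(np.hstack([a,b])[:,:,::-1],(800,400),interpolation=3))
for n in("side","top"):print([(round(r["conf"],2),np.round(r["point"],1)) for r in manip.pinpoint("vase_foot",n)])
E
```

```text
time: 6.3
position: [0.4996, -0.0479, 0.0618]
eef_rot: [3.139, 0.001, 1.57]
wrist_force: [-0.6, -2.2, 7.7]
grip_width: 0.796
finger_force: 12.0
time: 6.6
position: [0.4996, -0.0424, 0.0618]
eef_rot: [3.139, 0.001, 1.57]
wrist_force: [-0.8, -4.9, 7.3]
grip_width: 0.799
finger_force: 12.0
[(0.65, array([353.1, 193. ])), (0.63, array([307.9, 314.5])), (0.63, array([256.7, 349.9])), (0.6, array([252.3, 250. ])), (0.16, array([252.5, 248.3]))]
[(0.98, array([131. , 251.2])), (0.67, array([207. , 193.7]))]
```

View pics/c2.png

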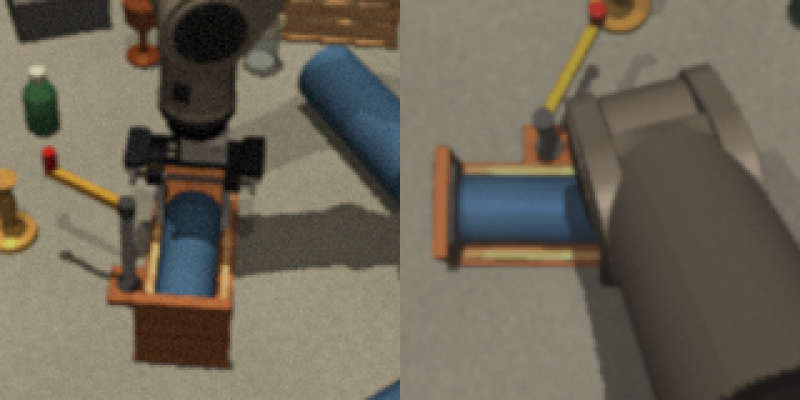

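The vase has followed, and its foot (crop 460) is nearly at the grey pad. I'll push gently until the force shows contact.

```bash
for i in 1 ; do python3 -m jog '{"xyz":[[0.002,0,0],[0.002,0,0]],"turn":[0,0],"fingers":[0.7,0.7]}' | grep -E "pos|wrist|width"; done
python3 -m jog '{"xyz":[[0.002,0,0],[0.002,0,0]],"turn":[0,0],"fingers":[0.7,0.7]}' | grep -E "pos|wrist"
python3 -m jog '{"xyz":[[0.002,0,0],[0.002,0,0]],"turn":[0,0],"fingers":[0.7,0.7]}' | grep -E "pos|wrist"
python3 -m jog '{"xyz":[[0.002,0,0],[0.002,0,0]],"turn":[0,0],"fingers":[0.7,0.7]}' | grep -E "pos|wrist"
```

```text
position: [0.4996, -0.0409, 0.0618]
wrist_force: [0.0, -8.0, 7.2]
grip_width: 0.795
position: [0.4995, -0.0399, 0.0617]
wrist_force: [1.9, -13.6, 5.9]
position: [0.4995, -0.0382, 0.0616]
wrist_force: [0.7, -15.7, 3.4]
position: [0.4994, -0.0362, 0.0615]
wrist_force: [2.8, -15.2, 1.3]
```

Force rose to 15 N and then held, so the foot is on the pad and the grip is slipping slightly; L is about 0.182 m. Next is the tip-up arc, with the foot staying on both pad and board. First part, to about 30°:

```bash
python3 -m jog '{"xyz":[[-0.001,0,0],[-0.003,0,-0.008],[-0.0036,0,-0.016],[-0.0045,0,-0.0235],[-0.0048,0,-0.031],[-0.0046,0,-0.0458],[-0.003,0,-0.06],[0,0,-0.0733],[0.0044,0,-0.086],[0.0044,0,-0.086]],"turn":[0,0,0,0,0,0,0,0,0,0],"fingers":[0.7,0.7,0.7,0.7,0.7,0.7,0.7,0.7,0.7,0.7]}'
python3 - <<'E'
from h import *
a=save("side","pics/s3.png")[120:280,180:340]; b=save("top","pics/t3.png")[110:270,180:340]
cv2.imwrite("pics/c3.png",cv2.resize(np.hstack([a,b])[:,:,::-1],(800,400),interpolation=3))
E
```

```text
time: 8.6
position: [0.4995, -0.0285, 0.1485]
eef_rot: [3.139, 0.0, 1.572]
wrist_force: [0.7, -3.1, 1.4]
grip_width: 0.796
finger_force: 12.0
```

View pics/c3.png

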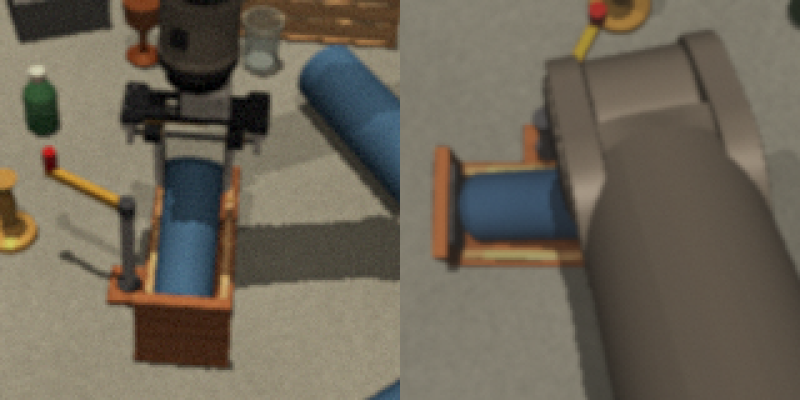

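The vase pivots between the pads with its foot still on the pad (crop 460). Continuing to about 60°:

```bash
python3 -m jog '{"xyz":[[0.0057,0,-0.0116],[0.0128,0,-0.0222],[0.021,0,-0.0317],[0.021,0,-0.0317],[0.0305,0,-0.04],[0.0411,0,-0.047],[0.0527,0,-0.0527],[0.0527,0,-0.0527]],"turn":[0,0,0,0,0,0,0,0],"fingers":[0.7,0.7,0.7,0.7,0.7,0.7,0.7,0.7]}'
```

```text
time: 9.5
position: [0.4989, 0.0258, 0.2002]
eef_rot: [3.14, -0.001, 1.573]
wrist_force: [-0.5, -0.0, 2.0]
grip_width: 0.795
finger_force: 12.0
```

```bash
python3 -m jog '{"xyz":[[0.0126,0,-0.0044],[0.0259,0,-0.0074],[0.033,0,-0.0085],[0.0401,0,-0.009],[0.0475,0,-0.0092],[0.0549,0,-0.0092],[0.0549,0,-0.0092]],"turn":[0,0,0,0,0,0,0],"fingers":[0.7,0.7,0.7,0.7,0.7,0.7,0.7]}'
python3 - <<'E'
from h import *
a=save("side","pics/s4.png")[120:280,180:340]; b=save("top","pics/t4.png")[110:270,150:310]
cv2.imwrite("pics/c4.png",cv2.resize(np.hstack([a,b])[:,:,::-1],(800,400),interpolation=3))
E
```

```text
time: 10.2
position: [0.4987, 0.0798, 0.2084]
eef_rot: [3.141, -0.001, 1.572]
wrist_force: [0.5, 0.4, 1.4]
grip_width: 0.795
finger_force: 12.0
```

View pics/c4.png

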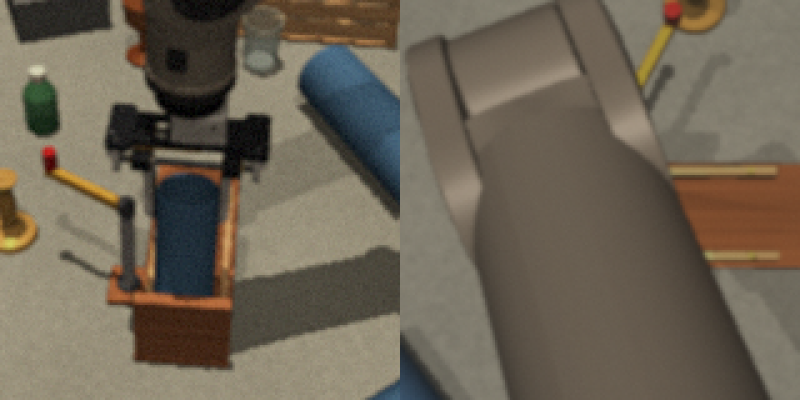

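```bash
python3 -m jog '{"xyz":[[0.0076,0,-0.0002],[0.0153,0,0.0012],[0.02,0,0.002],[0.023,0,0.0025],[0.023,0,0.0025]],"turn":[0,0,0,0,0],"fingers":[0.7,0.7,0.7,0.7,0.7]}'| grep -E "pos|wrist"
python3 -m jog '{"xyz":[[0.003,0,0.0006],[0.003,0,0.0006]],"turn":[0,0],"fingers":[0.7,0.7]}'| grep -E "pos|wrist"
python3 -m jog '{"xyz":[[0.002,0,0.0004],[0.002,0,0.0004]],"turn":[0,0],"fingers":[0.7,0.7]}'| grep -E "pos|wrist"
```

```text
position: [0.4987, 0.1024, 0.206]
wrist_force: [-0.0, 0.6, 2.9]
position: [0.4988, 0.105, 0.2055]
wrist_force: [-0.3, 1.5, 4.7]
position: [0.4988, 0.1068, 0.2051]
wrist_force: [-0.5, 2.0, 6.3]
```

```bash
python3 -m jog '{"xyz":[[0.002,0,-0.0006],[0.002,0,-0.0006]],"turn":[0,0],"fingers":[0.7,0.7]}'| grep -E "pos|wrist"
python3 -m jog '{"xyz":[[0.002,0,0],[0.002,0,0]],"turn":[0,0],"fingers":[0.7,0.7]}'| grep -E "pos|wrist"
python3 - <<'E'
from h import *
np.set_printoptions(precision=4,suppress=True)
a=save("side","pics/s5.png")[130:270,180:320]
cv2.imwrite("pics/c5.png",cv2.resize(a[:,:,::-1],(560,560),interpolation=3))
for t in("vase_mouth","vase_foot","vase"):print(t,[(round(r["conf"],2),np.round(r["point"],1)) for r in manip.pinpoint(t,"side")])
for p in((.498,.107,.212),(.498,.107,.012),(.498,.107,.112)):print(proj("side",p))
E
```

```text
position: [0.4981, 0.1083, 0.205]
wrist_force: [0.3, -0.2, -4.9]
position: [0.4981, 0.1105, 0.2051]
wrist_force: [0.2, 0.0, -6.0]
vase_mouth [(0.89, array([377.1, 269. ])), (0.88, array([254.1, 202. ])), (0.71, array([309.5, 147.1]))]
vase_foot [(0.88, array([351.5, 191.6])), (0.73, array([307.6, 314.6]))]
vase [(0.96, array([329.7, 163.8])), (0.82, array([255.4, 225.9])), (0.7, array([344.9, 291.7]))]
[254.0475 206.1855]
[252.8973 248.2953]
[253.4394 228.4472]
```

View pics/c5.png

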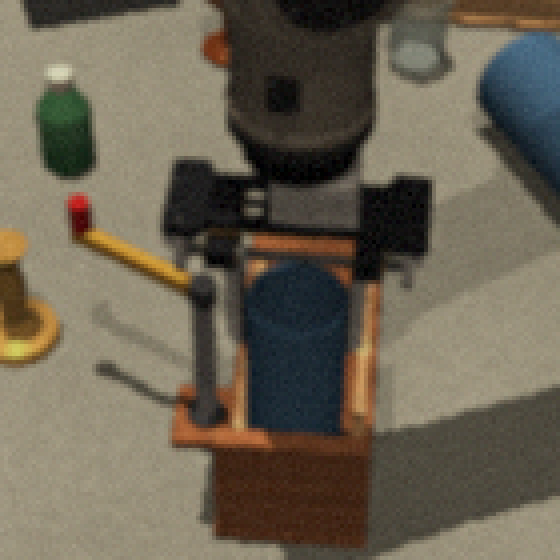

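The mouth ellipse (crop 300,300, image 255,205) is where an upright vase would show it, and the tool now carries the vase's weight (-6 N). I'll set it down a little, then open.

```bash
python3 -m jog '{"xyz":[[0,0,0.001],[0,0,0.001],[0,0,0.001]],"turn":[0,0,0],"fingers":[0.7,0.7,0.7]}' 6| grep -E "pos|wrist"
python3 -m jog '{"xyz":[[0,0,0],[0,0,0],[0,0,0],[0,0,0],[0,0,0],[0,0,0],[0,0,0]],"turn":[0,0,0,0,0,0,0],"fingers":[0.83,0.88,0.93,1,1,1,1]}'
python3 - <<'E'
from h import *
a=save("side","pics/s6.png")[130:270,180:320]
cv2.imwrite("pics/c6.png",cv2.resize(a[:,:,::-1],(560,560),interpolation=3))
print([(round(r["conf"],2),np.round(r["point"],1)) for r in manip.pinpoint("vase_mouth","side")])
E
```

```text
position: [0.4987, 0.1106, 0.2046]
wrist_force: [-0.5, -0.1, -3.4]
time: 12.8
position: [0.4986, 0.1105, 0.2045]
eef_rot: [3.142, -0.0, 1.571]
wrist_force: [-0.8, -0.3, -1.0]
grip_width: 1.003
finger_force: 0.0
[(0.95, array([378.3, 272.4])), (0.73, array([252. , 205.7])), (0.69, array([310.7, 149.2]))]
```

View pics/c6.png

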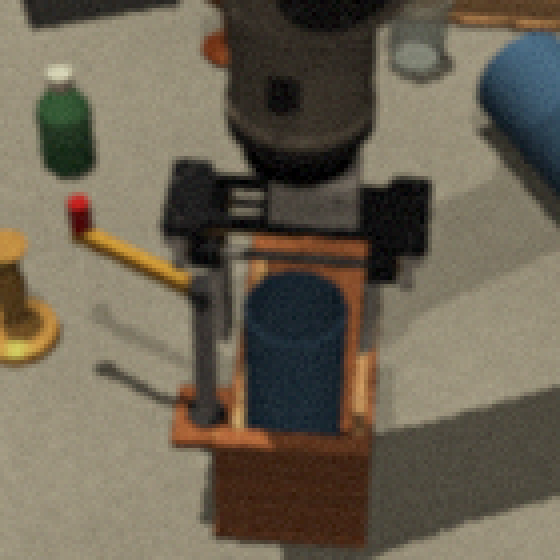

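Released, and it stands upright with the mouth at crop (297,300). I'll back off straight up and get a precise fix on the red knob.

```bash
python3 -m jog '{"xyz":[[0,0,-0.02],[0,0,-0.05],[0,0,-0.09],[0,0,-0.13],[0,0,-0.13]],"turn":[0,0,0,0,0],"fingers":[1,1,1,1,1]}'
python3 - <<'E'
from h import *
from scipy.optimize import least_squares
np.set_printoptions(precision=4,suppress=True)
obs={}
for n,f in(("side","s6"),("top","top0")):
    h=cv2.cvtColor(cv2.imread(f"pics/{f}.png"),cv2.COLOR_BGR2HSV)
    m=cv2.inRange(h,(0,170,80),(5,255,255))|cv2.inRange(h,(174,170,80),(180,255,255))
    q=proj(n,(.68,-.005,.18)); ys,xs=np.nonzero(m); k=np.hypot(xs-q[0],ys-q[1])<15; obs[n]=(xs[k].mean(),ys[k].mean()); print(n,q,obs[n],k.sum(),xs[k].min(),xs[k].max(),ys[k].min(),ys[k].max())
    print(onz(n,obs[n],.181))
print(tri(obs))
for n in("side","top"): 
    manip.capture(n); print([(round(r["conf"],2),np.round(r["point"],1),onz(n,r["point"],.18)) for r in manip.pinpoint("keeper_knob",n)])
s=least_squares(lambda v:np.r_[[proj(n,(v[0],v[1],.181))-obs[n] for n in obs]].ravel(),[.68,-.005]);print(s.x,s.fun)
E
```

```text
time: 13.4
position: [0.5003, 0.1113, 0.3394]
eef_rot: [3.135, -0.001, 1.571]
wrist_force: [-0.2, 1.3, 0.0]
grip_width: 0.999
finger_force: 0.0
side [199.519 181.883] (np.float64(199.05263157894737), np.float64(180.8421052631579)) 19 197 201 179 183
[ 0.6821 -0.0084  0.181 ]
top [260.6465 114.3179] (np.float64(258.7096774193548), np.float64(113.61290322580645)) 31 256 261 111 116
[ 0.6813 -0.0002  0.181 ]
[ 0.6793 -0.0002  0.189 ]
[(0.77, array([197.4, 183.9]), array([0.6848, 0.0046, 0.18  ]))]
[(0.84, array([258.7, 114.8]), array([ 0.6786, -0.0002,  0.18  ]))]
[ 0.6813 -0.0021] [-0.1374  1.4144  0.7927  0.0376]
```

```bash
python3 -m jog '{"xyz":[[-0.022,0.036,0],[-0.045,0.073,0],[-0.067,0.109,0],[-0.089,0.145,0],[-0.1115,0.1815,0],[-0.1115,0.1815,0],[-0.1115,0.1815,0]],"turn":[0,0,0,0,0,0,0],"fingers":[1,1,0.8,0.8,0.8,0.8,0.8]}'
python3 -m jog '{"xyz":[[0,0,0.04],[0,0,0.08],[0,0,0.11],[0,0,0.11]],"turn":[0,0,0,0],"fingers":[0.8,0.8,0.8,0.8]}'
python3 - <<'E'
from h import *
a=save("side","pics/s7.png")[120:250,140:300]
cv2.imwrite("pics/c7.png",cv2.resize(a[:,:,::-1],(640,520),interpolation=3))
E
```

```text
time: 14.3
position: [0.6799, -0.0013, 0.3321]
eef_rot: [-3.138, -0.001, 1.57]
wrist_force: [-0.3, 0.2, -0.1]
grip_width: 0.799
finger_force: 0.0
time: 14.7
position: [0.677, -0.0003, 0.2202]
eef_rot: [-3.135, -0.0, 1.572]
wrist_force: [-1.0, 0.1, 0.5]
grip_width: 0.802
finger_force: 0.0
```

View pics/c7.png

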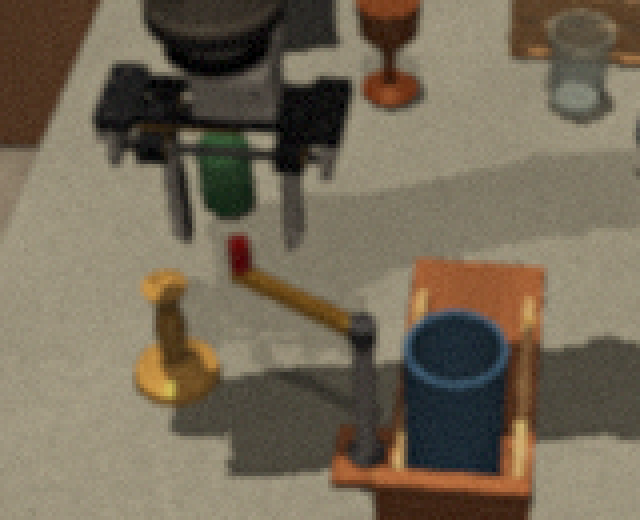

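The vase stands cleanly upright. The fingertips (183,240 and 293,248) straddle the knob at (239,250), perhaps 2–3 mm near in y. Descend and grip the knob lightly.

```bash
python3 -m jog '{"xyz":[[-0.002,0,0.014],[-0.002,0,0.028],[-0.002,0,0.028]],"turn":[0,0,0],"fingers":[0.8,0.8,0.8]}'|grep -E "pos|wrist"
python3 -m jog '{"xyz":[[0,0,0],[0,0,0],[0,0,0],[0,0,0],[0,0,0],[0,0,0],[0,0,0],[0,0,0],[0,0,0],[0,0,0]],"turn":[0,0,0,0,0,0,0,0,0,0],"fingers":[0.5,0.3,0.15,0.15,0.15,0.15,0.1,0.1,0.1,0.1]}' 5
```

```text
position: [0.6793, -0.0032, 0.195]
wrist_force: [0.1, 0.5, -0.5]
time: 16.05
position: [0.6789, -0.0019, 0.1964]
eef_rot: [-3.139, -0.001, 1.572]
wrist_force: [-8.0, 3.8, 3.1]
grip_width: 0.188
finger_force: 5.0
```

Gripped: the opening is 17.7 mm, which matches the 18 mm knob. Swing along the hinge arc in stages, watching the force.

```bash
python3 -m jog '{"xyz":[[-0.0068,-0.0041,0],[-0.0137,-0.0082,0],[-0.0196,-0.0128,0],[-0.0255,-0.0176,0],[-0.0314,-0.0238,0],[-0.0373,-0.0302,0],[-0.0422,-0.0372,0],[-0.0471,-0.0443,0],[-0.0471,-0.0443,0]],"turn":[0,0,0,0,0,0,0,0,0],"fingers":[0.1,0.1,0.1,0.1,0.1,0.1,0.1,0.1,0.1]}'
```

```text
time: 16.95
position: [0.635, -0.0518, 0.1967]
eef_rot: [3.141, 0.001, 1.569]
wrist_force: [2.9, -5.4, -4.0]
grip_width: 0.188
finger_force: 5.0
```

```bash
python3 -m jog '{"xyz":[[-0.005,-0.008,0],[-0.0087,-0.0164,0],[-0.0116,-0.0246,0],[-0.0139,-0.0329,0],[-0.0155,-0.0414,0],[-0.0165,-0.0499,0],[-0.0168,-0.0585,0],[-0.0166,-0.0671,0],[-0.0156,-0.0757,0],[-0.0141,-0.0842,0],[-0.0118,-0.0925,0],[-0.0091,-0.1007,0]],"turn":[0,0,0,0,0,0,0,0,0,0,0,0],"fingers":[0.1,0.1,0.1,0.1,0.1,0.1,0.1,0.1,0.1,0.1,0.1,0.1]}'
```

```text
time: 18.15
position: [0.5343, -0.059, 0.1965]
eef_rot: [3.142, -0.0, 1.571]
wrist_force: [1.7, 0.1, 0.1]
grip_width: 0.19
finger_force: 5.0
```

```bash
python3 -m jog '{"xyz":[[0.0074,-0.0155,0],[0.0121,-0.0228,0],[0.0171,-0.0298,0],[0.0228,-0.0363,0],[0.0288,-0.0424,0],[0.0354,-0.048,0],[0.0423,-0.0532,0],[0.0496,-0.0578,0],[0.0572,-0.0619,0],[0.0732,-0.0682,0],[0.0816,-0.0703,0],[0.09,-0.072,0]],"turn":[0,0,0,0,0,0,0,0,0,0,0,0],"fingers":[0.1,0.1,0.1,0.1,0.1,0.1,0.1,0.1,0.1,0.1,0.1,0.1]}'
python3 -m jog '{"xyz":[[0.005,-0.0005,0],[0.01,-0.001,0],[0.0145,-0.0013,0],[0.0145,-0.0013,0]],"turn":[0,0,0,0],"fingers":[0.1,0.1,0.1,0.1]}'
```

```text
time: 19.35
position: [0.4621, 0.0312, 0.1963]
eef_rot: [-3.14, 0.001, 1.571]
wrist_force: [-5.0, -1.9, 4.2]
grip_width: 0.191
finger_force: 5.0
time: 19.75
position: [0.4605, 0.0459, 0.1963]
eef_rot: [-3.139, 0.0, 1.572]
wrist_force: [-9.1, 0.2, 7.5]
grip_width: 0.196
finger_force: 5.0
```

```bash
python3 -m jog '{"xyz":[[0.002,-0.001,0],[0.002,-0.001,0]],"turn":[0,0],"fingers":[0.1,0.1]}'|grep -E "pos|wrist"
python3 -m jog '{"xyz":[[0.002,0,0],[0.002,0,0]],"turn":[0,0],"fingers":[0.1,0.1]}'|grep -E "pos|wrist"
python3 -m jog '{"xyz":[[0.002,0,0],[0.002,0,0]],"turn":[0,0],"fingers":[0.1,0.1]}'|grep -E "pos|wrist"
```

```text
position: [0.4602, 0.0476, 0.1963]
wrist_force: [-6.1, -0.4, 2.6]
position: [0.4601, 0.0494, 0.1963]
wrist_force: [-6.6, -0.1, 4.2]
position: [0.4601, 0.0514, 0.1963]
wrist_force: [-7.1, 1.0, 5.6]
```

```bash
python3 -m jog '{"xyz":[[0.002,0,0],[0.002,0,0]],"turn":[0,0],"fingers":[0.1,0.1]}'|grep -E "pos|wrist"
python3 -m jog '{"xyz":[[0.002,0,0],[0.002,0,0]],"turn":[0,0],"fingers":[0.1,0.1]}'|grep -E "pos|wrist|width"
python3 - <<'E'
from h import *
a=save("side","pics/s8.png")[120:250,160:320]
cv2.imwrite("pics/c8.png",cv2.resize(a[:,:,::-1],(640,520),interpolation=3))
E
```

```text
position: [0.46, 0.053, 0.1962]
wrist_force: [-7.4, -1.9, 3.2]
position: [0.46, 0.0544, 0.1961]
wrist_force: [-6.4, -5.4, 3.0]
grip_width: 0.187
```

View pics/c8.png

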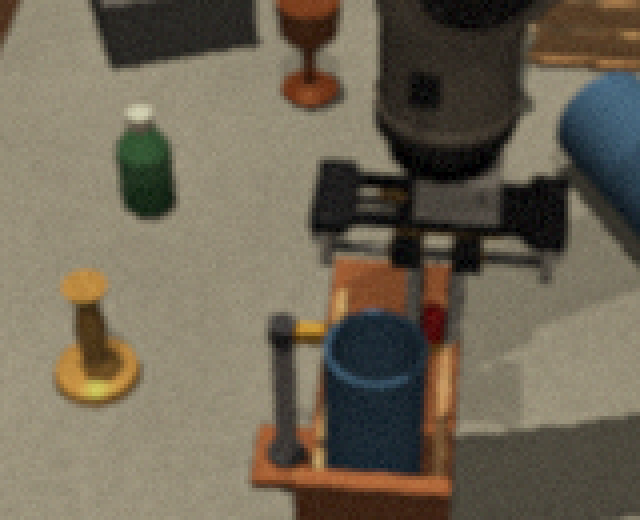

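The arm lies straight across in front of the vase, with the hinge at (283,330) and the knob at (433,323), and resistance is building. Release and retreat upward.

```bash
python3 -m jog '{"xyz":[[-0.001,0,0],[-0.001,0,0],[-0.001,0,0],[-0.001,0,0],[-0.001,0,0],[-0.001,0,-0.02],[-0.001,0,-0.05],[-0.001,0,-0.09],[-0.001,0,-0.13],[-0.08,0,-0.15],[-0.13,0,-0.15],[-0.18,0,-0.15]],"turn":[0,0,0,0,0,0,0,0,0,0,0,0],"fingers":[0.3,0.45,0.45,0.45,0.45,0.45,0.45,0.45,0.45,0.45,0.45,0.45]}'
python3 - <<'E'
from h import *
np.set_printoptions(precision=4,suppress=True)
s=save("side","pics/s9.png"); t=save("top","pics/t9.png")
cv2.imwrite("pics/c9.png",cv2.resize(np.hstack([s[130:270,180:320],t[90:230,150:290]])[:,:,::-1],(800,400),interpolation=3))
for n in("side","top"):
  for k in("keeper_knob","vase_mouth","keeper_hinge"):
    print(n,k,[(round(r["conf"],2),np.round(r["point"],1),onz(n,r["point"],{"keeper_knob":.18,"vase_mouth":.212,"keeper_hinge":.159}[k])) for r in manip.pinpoint(k,n)])
E
```

```text
time: 22.0
position: [0.4607, -0.0956, 0.3465]
eef_rot: [3.14, 0.001, 1.572]
wrist_force: [1.3, -0.3, 0.5]
grip_width: 0.449
finger_force: 0.0
side keeper_knob [(0.67, array([270. , 198.2]), array([0.4556, 0.0397, 0.18  ]))]
side vase_mouth [(0.93, array([308.6, 148. ]), array([ 0.3443, -0.1735,  0.212 ])), (0.67, array([250.7, 203.7]), array([0.5085, 0.0985, 0.212 ]))]
side keeper_hinge [(0.56, array([231. , 201.3]), array([0.574 , 0.0466, 0.159 ]))]
top keeper_knob [(0.65, array([237.3, 202.9]), array([0.4594, 0.0453, 0.18  ])), (0.17, array([238.6, 157.2]), array([0.5711, 0.0458, 0.18  ]))]
top vase_mouth [(0.82, array([189.7, 337.9]), array([0.1522, 0.1399, 0.212 ])), (0.57, array([213.5, 184.7]), array([0.4976, 0.1006, 0.212 ]))]
top keeper_hinge [(0.52, array([241. , 155.4]), array([0.5803, 0.0409, 0.159 ]))]
```

View pics/c9.png

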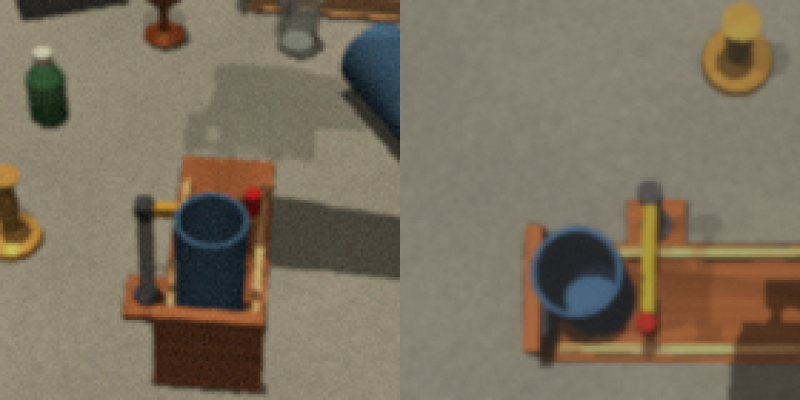

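The keeper lies straight across in the top crop (knob 648,323; hinge 648,190). The vase stands upright at the pad, its mouth 55 mm from the keeper line as it should be, and the robot is clear.

```bash
python3 -c "
from cell import manip
print(manip.finish_job())"
```

```text
the job is handed in; nothing more can be done
None
```

I handed the job in at about 22 s: the vase stands upright at the heel board, the keeper is closed in front of it, and no other piece was touched; the judge's verdict was not reported back.

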